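# Rock test of a bent flange on a flat plate

### The job

The brass four-eared flange lying on the raised flat steel plate is bent and rocks. Show it by pressing its marked ears down alternately: with closed fingers press the red-dotted ear down from above until it touches the plate, hold it for about half a second and let go, then do the same to the blue-dotted ear, then to the red-dotted ear once more, so that the flange finally rests on its red ear. Do not lift the flange or push it out of its place, and leave the dark steel flange on the bench alone.

Things in the scene. Friction and masses are not known exactly. Their poses are not given: they have to be found in the camera images.
- brass_flange: Loose brass flange, 0.3 kg, 116 mm across, on a fixed flat steel plate (130 mm square, top at z = 0.120 m, on a grey pedestal). Collar (30 mm diameter, top 34 mm above the feet), four ears in a cross, each a disc 26 mm across, 7 mm thick, centred 45 mm from the axis. Origin on the axis at foot level; z along the collar, x to the red-dotted ear, -x to the blue-dotted one, +-y to the plain ears.
- red_ear (a point): Centre of the top of the ear with the red dot (18 mm across), about z = 0.143 m when up (as at the start) and 0.133 m when down on the plate. The dotted ears are bent up 5 mm, so the flange stands on its plain ears and one dotted ear. A push of 1 to 10 N anywhere on a dotted ear's disc tips the flange to that side, and it stays there when let go.
- blue_ear (a point): Centre of the top of the opposite ear, with the blue dot (18 mm across), 45 mm from the flange's axis: about z = 0.133 m when down on the plate (as at the start) and 0.143 m when up.
- steel_flange: Bystander: a sound dark steel flange of the same shape without dots, 0.35 kg, 116 mm across and 34 mm high, flat on the bench left of the plate. Origin on its axis at foot level, z up. It must stay where it is.

How it is judged:
By the outcome, as a careful person would: the job done as asked, in the order asked, and still so for the second after the job is handed in, with the robot touching nothing.
It also fails if it takes over 48 s, if anything falls off the work surface, if the arm or the gripper's body presses on something with over 40 N, if the wrist force passes 120 N, or if a joint passes its speed limit or range.

### The arm

A 6-joint arm with a two-finger parallel gripper is mounted at the origin on a cart in front of the work surface, level with it; the furniture and walls round the work are solid. World frame = base frame: x ahead of the robot, y to its left, z up, the work surface at z = 0. Lengths are in m, angles in rad, forces in N, time in s.
With the tool pointing down it reaches from about 0.3 to 0.875 m from the base axis. Payload 6.4 kg.
Tool frame: the origin (TCP) lies on the mounting face of the last link; the fingertips stand 173 mm ahead of it and the grasp point (between the pads) lies 155 mm ahead of it (ctrl.tip_reach is the distance from the TCP to the fingertips, in m); z points along the fingers, y is the line along which they close (so a half turn about z gives the same grasp; the last joint's range is limited). The gripper opens to 85 mm and grips with 20 to 120 N. Pads are 22 mm wide; open, the fingers measure 114 mm over their backs; the gripper's body (76 mm by 85 mm) begins 54 mm behind the grasp point. The pads swing forward as they close: fully open they stand 13 mm farther back than shut.
Start: joints at [-1.436, 0.181, 1.607, -0, 1.354, -0.206], TCP at [0.192, -0.542, 0.405] pointing down, gripper open.
Joint ranges: [-2.99, 2.99], [-0.89, 2.07], [0.3, 2.58], [-1.14, 4.28], [0, 2.63], [-3.12, 3.12]. Speed limits (rad/s): [2.57, 2.57, 3.01, 3.14, 3.14, 3.14].

### API

Orientations are given as a unit quaternion [w, x, y, z].
In Python, from bench import ctrl gives the robot as it stands.
- The arm moves only by the shell command python3 -m pendant 'ROWS'. ROWS is JSON, a list that holds one entry, the list of rows, each a list of 7 numbers: the opening, from 0 (shut) to 1 (fully open), then the shift along the tool's x, y, z in mm, then the turn, a rotation vector about the tool's x, y, z in rad. A call has 1 to 5 rows; each row is the pose to reach, as a shift and turn from the pose commanded when the call began, along the tool's axes at that moment; what a row does not reach only later rows make up. A row lasts 1/12 s, in which the tool goes at most 41.7 mm and 7.16 degrees, less where a joint would pass 70% of its speed; a pose out of reach is approached as far as the arm can. A call with a gripper value outside its range is refused whole. The fingers move at their own pace and stop on an object; the grip force is fixed at half the most. Time passes only in rows, so rows that repeat a pose let the fingers close. It gives the time, the measured TCP pose, the force, the opening and the grip force at its end, in the units of the state.
- ctrl.get_obs(): the state, without advancing time (a new reading comes with each control period).
- ctrl.camera(name): name is "side" or "top" or "wrist"; returns the picture (400x640x3 uint8, red, green, blue); there is no depth.
- ctrl.camera_params(name): a dict with "mtx" (3x3 intrinsics, pixels), "distortion" ([k1, k2, p1, p2, k3] as OpenCV has them; the pictures are not rectified), "world_from_camera" (4x4, takes a point from camera to world coordinates); the wrist camera has in their place "tool_from_camera" (4x4, takes a point from camera to tool coordinates, whose origin is the TCP and whose axes are the flange's). Camera axes: x right, y down, z forward; pixel columns grow to the right and rows downward; lengths in m; the calibration is good to about 2 mm. A picture is of the moment at which its call begins: read the wrist's pose just before it. camera_params takes no time and is no camera call.
- ctrl.hand_in(): hands the job in; it is judged then, once.
Trained networks look in the newest picture that a camera, given by its name, has taken for a name from the list of things; names that differ only in an ending like _2 or _b are one class to them, and where a whole thing is asked for, a point or a joint stands for the part that bears it (a point fixed in the world has none). Each returns a list of dicts, best first, with "confidence" (0 to 1); they miss things now and then, are a little off and sometimes report something else, mostly with a low value. They report only what shows in the picture. A call takes as long as a camera call.
- ctrl.boxes_of(camera, name): "point" ([column, row] as shares, 0 to 1, of the picture: columns of its width, rows of its height, amid what is visible of it).
The state is a dict: "time_s": time; "q": joint angles; "dq": joint speeds; "joint_efforts": joint torques, N m; "eef_pos": TCP position; "eef_rot": TCP orientation; "wrist_force": force on the tool from outside, world axes, zero at the start; "torque": the same for the moment, N m; "opening": opening from 0.0 (shut) to 1.0 (fully open); "grasp_force": force on a finger pad.
Only numpy, scipy, OpenCV 4.12 (cv2) and the standard library are available. Lean on these libraries where they do the work, as an engineer would, in place of code of your own. Each camera call takes 0.05 s, during which the arm holds its last target. There are 200 camera calls.

## Working session

There is one attempt and no reset: what is moved stays moved. The work goes in short steps, Python scripts to look and compute and a shell command to move; the robot and the scene stay as the last step left them, time stands still between calls to the robot, and variables do not carry over. Pictures are saved under pics/ and viewed, at most 10 in all, crops included, and the job is handed in when it is done.

```bash
mkdir -p pics
cat > h.py <<'E'
import numpy as np, cv2
from bench import ctrl
from scipy.spatial.transform import Rotation as R
def ray(cam,uv):
    p=ctrl.camera_params(cam)
    n=cv2.undistortPoints(np.array([[uv]],float),np.array(p["mtx"]),np.array(p["distortion"],float))[0,0]
    if "world_from_camera" in p: T=np.array(p["world_from_camera"])
    else:
        o=ctrl.get_obs(); W=np.eye(4); q=o["eef_rot"]
        W[:3,:3]=R.from_quat([q[1],q[2],q[3],q[0]]).as_matrix(); W[:3,3]=o["eef_pos"]
        T=W@np.array(p["tool_from_camera"])
    return T[:3,3],T[:3,:3]@np.array([n[0],n[1],1])
def at(cam,uv,z):
    o,d=ray(cam,uv); return o+d*(z-o[2])/d[2]
E
python3 - <<'E'
from h import *
o=ctrl.get_obs(); print(o["time_s"],o["eef_pos"],o["eef_rot"],o["wrist_force"])
for c in ("top","side"):
    im=ctrl.camera(c); cv2.imwrite(f"pics/{c}0.png",im[:,:,::-1])
    for n,z in (("red_ear",.143),("blue_ear",.133),("brass_flange",.14),("steel_flange",.02)):
        for b in ctrl.boxes_of(c,n)[:2]:
            uv=np.array(b["point"])*[640,400]; print(c,n,b["confidence"],uv.round(1),at(c,uv,z).round(4))
E
```

```text
0.0 [ 0.19216217 -0.54166083  0.40376935] [-8.91284310e-04  9.85518028e-01  1.69568338e-01  3.36402052e-05] [-0.32562075 -0.00374501 -0.14412402]
top red_ear 0.65 [410.6 199.3] [ 0.5063 -0.2066  0.143 ]
top blue_ear 0.66 [413.5 197.4] [ 0.5118 -0.2159  0.133 ]
top brass_flange 0.78 [411.8 196.5] [ 0.5131 -0.2103  0.14  ]
top steel_flange 0.73 [256.1 185.3] [0.568  0.1701 0.02  ]
side red_ear 0.76 [307.7 270.8] [ 0.5166 -0.2114  0.143 ]
side blue_ear 0.78 [308.1 273.9] [ 0.5177 -0.2134  0.133 ]
side brass_flange 0.96 [304.1 275.7] [ 0.5118 -0.2207  0.14  ]
side steel_flange 0.75 [353.8 148.1] [0.5536 0.1646 0.02  ]
```

Run:
```python
from h import *
for c in ("top","side"):
    im=cv2.imread(f"pics/{c}0.png"); h=cv2.cvtColor(im,cv2.COLOR_BGR2HSV)
    H,S,V=[h[:,:,i].astype(int) for i in range(3)]
    for n,m,z in (("red",((H<6)|(H>172))&(S>130)&(V>60),.143),("blue",(H>95)&(H<130)&(S>120)&(V>50),.133)):
        k,l,st,ce=cv2.connectedComponentsWithStats(m.astype(np.uint8))
        for i in range(1,k):
            if st[i,4]>8: print(c,n,st[i],ce[i].round(1),at(c,ce[i],z).round(4))
a=cv2.resize(cv2.imread("pics/top0.png")[130:270,200:480],(800,400)); cv2.imwrite("pics/topc.png",a)
```

```text
top red [392 197   5   6  22] [394.  199.5] [ 0.5068 -0.1688  0.143 ]
top red [ 52 229   8   2   9] [ 55.9 229.9] [0.4551 0.605  0.143 ]
top red [113 228  20   4  36] [122.6 229.3] [0.4529 0.4522 0.143 ]
top red [613 277  17   9 114] [620.7 281.5] [ 0.3129 -0.6584  0.143 ]
top red [600 334  16  12 125] [607.3 339.8] [ 0.1899 -0.6151  0.143 ]
top blue [427 189   6   6  30] [429.4 191.4] [ 0.525  -0.2532  0.133 ]
top blue [132 225  11   4  29] [137.2 226.2] [0.4599 0.4241 0.133 ]
top blue [ 63 227   6   3  14] [ 65.5 228.1] [0.4594 0.5903 0.133 ]
top blue [634 280   6   3  13] [637.2 281.1] [ 0.3121 -0.7025  0.133 ]
top blue [587 310  11  13  89] [592.5 315.8] [ 0.2388 -0.596   0.133 ]
top blue [607 386  33  14 312] [625.  394.1] [ 0.0744 -0.6469  0.133 ]
side red [606  11  31  17 355] [620.2  18.9] [1.1706 0.6149 0.143 ]
side red [335  16   3  11  25] [335.7  21.1] [0.4537 0.4542 0.143 ]
side red [303 246   9   8  58] [307.  249.4] [ 0.5069 -0.1702  0.143 ]
side blue [598  92   7  21  35] [599.9 102. ] [1.0944 0.3239 0.133 ]
side blue [608  98  13  19  36] [615.8 106.7] [1.1296 0.317  0.133 ]
side blue [582 134  33  30 569] [596.1 150.4] [1.0722 0.1809 0.133 ]
side blue [601 138   4   4   9] [602.9 139.9] [1.0898 0.213  0.133 ]
side blue [304 292   8   8  54] [307.6 295.5] [ 0.525  -0.2538  0.133 ]
```

View pics/topc.png

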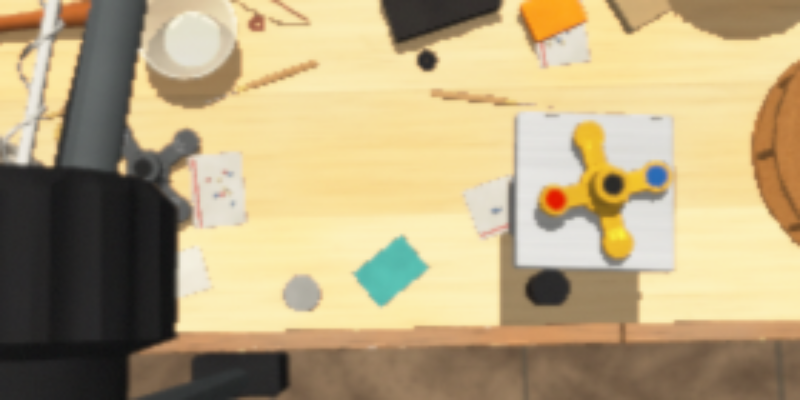

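View pics/side0.png

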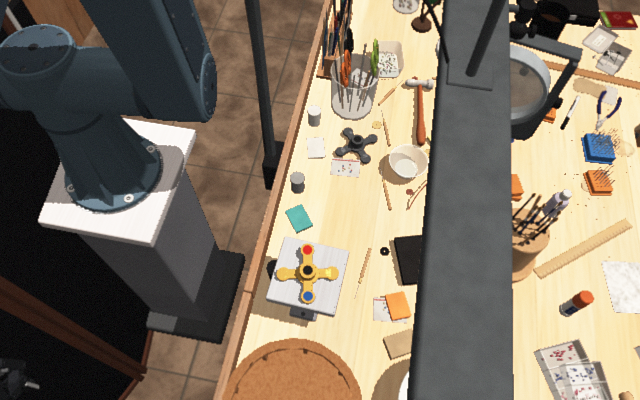

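The side view shows the brass flange on the plate, with the red dot at (307,249) and the blue dot at (307,295). It also shows dark posts and beams, so I'll check the full top view for obstacles.

View pics/top0.png

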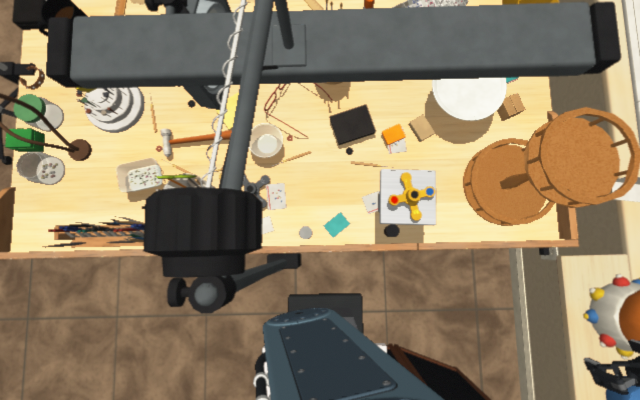

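Run:
```python
from h import *
for c in ("top","side"):
    p=np.array(ctrl.camera_params(c)["world_from_camera"]); print(c,p.round(3).tolist())
o=ctrl.get_obs(); q=o["eef_rot"]; M=R.from_quat([q[1],q[2],q[3],q[0]]).as_matrix(); print(M.round(4).tolist(), ctrl.tip_reach)
im=ctrl.camera("wrist"); cv2.imwrite("pics/w0.png",im[:,:,::-1])
```

```text
top [[-0.022, -0.993, 0.118, 0.407], [-1.0, 0.023, 0.009, -0.01], [-0.012, -0.118, -0.993, 0.974], [0.0, 0.0, 0.0, 1.0]]
side [[0.982, 0.169, -0.082, 0.585], [0.187, -0.851, 0.491, -0.522], [0.013, -0.498, -0.867, 0.973], [0.0, 0.0, 0.0, 1.0]]
[[0.9425, 0.3342, -0.0], [0.3342, -0.9425, 0.0002], [0.0, -0.0001, -1.0]] 0.1734
```

View pics/w0.png

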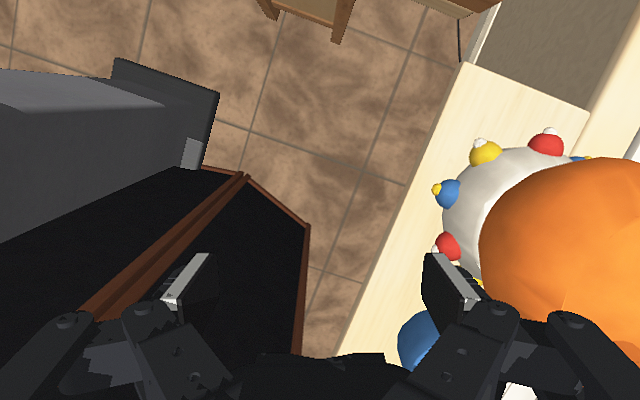

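The top view shows the overhead beam (rows 5–85), the lamp head around (205,235), baskets around (510,180), and the flange at (411,196). I'll triangulate the obstacles roughly before moving.

Run:
```python
from h import *
def tri(u,v):
    a,d=ray("top",u); b,e=ray("side",v)
    s=np.linalg.lstsq(np.c_[d,-e],b-a,rcond=None)[0]
    p,q=a+d*s[0],b+e*s[1]; return ((p+q)/2).round(3),round(float(np.linalg.norm(p-q)),3)
print("basket near rim",tri((467,195),(290,342)),)
for z in (.05,.1,.2,.3): print(z,at("top",(467,185),z).round(3),at("side",(290,342),z).round(3), "lamp",at("top",(205,235),z+.3).round(3),at("side",(270,165),z+.3).round(3),"beam",at("top",(430,82),z+.2).round(3),at("side",(425,270),z+.2).round(3),at("side",(410,400),z+.2).round(3))
r=np.array([.506,-.167]);b=np.array([.526,-.257])
o=ctrl.get_obs(); q=o["eef_rot"]; M=R.from_quat([q[1],q[2],q[3],q[0]]).as_matrix()
for t in ([.30,-.30,.404],[.40,-.20,.404],[*r,.404],[*r,.335]): print(t,(M.T@(np.array(t)-o["eef_pos"])*1000).round(1))
```

```text
basket near rim (array([ 0.513, -0.34 ,  0.133]), 0.003)
0.05 [ 0.551 -0.373  0.05 ] [ 0.504 -0.322  0.05 ] lamp [0.429 0.195 0.35 ] [ 0.442 -0.13   0.35 ] beam [ 0.737 -0.234  0.25 ] [ 0.709 -0.214  0.25 ] [ 0.704 -0.412  0.25 ]
0.1 [ 0.543 -0.354  0.1  ] [ 0.509 -0.333  0.1  ] lamp [0.427 0.179 0.4  ] [ 0.454 -0.162  0.4  ] beam [ 0.714 -0.218  0.3  ] [ 0.7   -0.235  0.3  ] [ 0.696 -0.419  0.3  ]
0.2 [ 0.527 -0.314  0.2  ] [ 0.518 -0.355  0.2  ] lamp [0.423 0.146 0.5  ] [ 0.477 -0.225  0.5  ] beam [ 0.668 -0.187  0.4  ] [ 0.683 -0.278  0.4  ] [ 0.679 -0.435  0.4  ]
0.3 [ 0.512 -0.275  0.3  ] [ 0.526 -0.376  0.3  ] lamp [0.42  0.113 0.6  ] [ 0.499 -0.287  0.6  ] beam [ 0.623 -0.156  0.5  ] [ 0.666 -0.321  0.5  ] [ 0.663 -0.45   0.5  ]
[0.3, -0.3, 0.404] [ 182.5 -192.     0.7]
[0.4, -0.2, 0.404] [ 310.1 -252.8    0.7]
[np.float64(0.506), np.float64(-0.167), 0.404] [ 421.1 -248.5    0.7]
[np.float64(0.506), np.float64(-0.167), 0.335] [ 421.1 -248.5   69.7]
```

```bash
python3 - <<'E'
from h import *
def tri(u,v):
    a,d=ray("top",u); b,e=ray("side",v)
    s=np.linalg.lstsq(np.c_[d,-e],b-a,rcond=None)[0]
    p,q=a+d*s[0],b+e*s[1]; return ((p+q)/2).round(3),round(float(np.linalg.norm(p-q)),3)
for u in ((298,260),(205,290),(325,305),(205,235),(325,295)): print(u,tri(u,(271,170)))
E
sed -i 's/^def at/def tri(u,v):\n    a,d=ray("top",u); b,e=ray("side",v)\n    s=np.linalg.lstsq(np.c_[d,-e],b-a,rcond=None)[0]\n    return a+d*s[0],b+e*s[1]\ndef at/' h.py
python3 -m pendant '[[[0,35,-35,0,0,0,0],[0,70,-70,0,0,0,0],[0,100,-100,0,0,0,0],[0,130,-130,0,0,0,0],[0,155,-160,0,0,0,0]]]'
```

```text
(298, 260) (array([0.371, 0.062, 0.022]), 0.002)
(205, 290) (array([ 0.201,  0.561, -0.783]), 0.018)
(325, 305) (array([0.333, 0.001, 0.122]), 0.121)
(205, 235) (array([ 0.375,  0.325, -0.271]), 0.205)
(325, 295) (array([0.343, 0.001, 0.117]), 0.1)
time_s: 0.97
eef_pos: [0.2799, -0.3511, 0.4047]
eef_rot: [0.0, 0.986, 0.169, 0.0]
wrist_force: [0.6, 0.0, 0.2]
opening: 0.3
grasp_force: 0.0
```

```bash
python3 -m pendant '[[[0,30,-18,0,0,0,0],[0,60,-36,0,0,0,0],[0,95,-55,0,0,0,0],[0,125,-75,0,0,0,0],[0,155,-90,0,0,0,0]]]'; python3 -m pendant '[[[0,35,0,0,0,0,0],[0,70,0,10,0,0,0],[0,100,0,25,0,0,0],[0,110,0,40,0,0,0],[0,110,0,50,0,0,0]]]'
python3 -m pendant '[[[0,0,0,0,0,0,0],[0,0,0,0,0,0,0],[0,0,0,0,0,0,0]]]'
python3 - <<'E'
from h import *
o=ctrl.get_obs(); q=o["eef_rot"]; M=R.from_quat([q[1],q[2],q[3],q[0]]).as_matrix()
print(o["eef_pos"],o["wrist_force"],o["opening"])
for t in ([.506,-.167,.32],[.526,-.257,.32]): print((M.T@(np.array(t)-o["eef_pos"])*1000).round(1))
for c in ("top","side","wrist"): cv2.imwrite(f"pics/{c}1.png",ctrl.camera(c)[:,:,::-1])
h=cv2.cvtColor(cv2.imread("pics/wrist1.png"),cv2.COLOR_BGR2HSV)
H,S,V=[h[:,:,i].astype(int) for i in range(3)]
for n,m,z in (("red",((H<6)|(H>172))&(S>130)&(V>60),.143),("blue",(H>95)&(H<130)&(S>120)&(V>50),.133)):
    k,l,st,ce=cv2.connectedComponentsWithStats(m.astype(np.uint8))
    for i in range(1,k):
        if st[i,4]>60: print(n,st[i],ce[i].round(1),at("wrist",ce[i],z).round(4))
E
```

```text
time_s: 1.38
eef_pos: [0.3961, -0.2141, 0.405]
eef_rot: [0.0, 0.985, 0.17, 0.0]
wrist_force: [-0.2, -0.1, 0.1]
opening: -0.002
grasp_force: 0.0
time_s: 1.8
eef_pos: [0.5006, -0.1781, 0.3533]
eef_rot: [-0.0, 0.985, 0.171, -0.0]
wrist_force: [-0.3, -0.1, 0.1]
opening: -0.003
grasp_force: 0.0
time_s: 2.05
eef_pos: [0.4986, -0.18, 0.3555]
eef_rot: [0.0, 0.986, 0.169, 0.0]
wrist_force: [0.1, -0.3, -0.4]
opening: 0.001
grasp_force: 0.0
[ 0.49856625 -0.18003625  0.35548781] [ 0.13882439 -0.29287467 -0.40413069] 0.0012351583972591404
[11.3 -9.8 35.5]
[ 0.2 81.7 35.6]
red [291 194  31  30 708] [305.9 208.7] [ 0.5052 -0.1692  0.143 ]
blue [436 208  29  28 630] [450.  221.4] [ 0.5233 -0.2537  0.133 ]
```

View pics/wrist1.png

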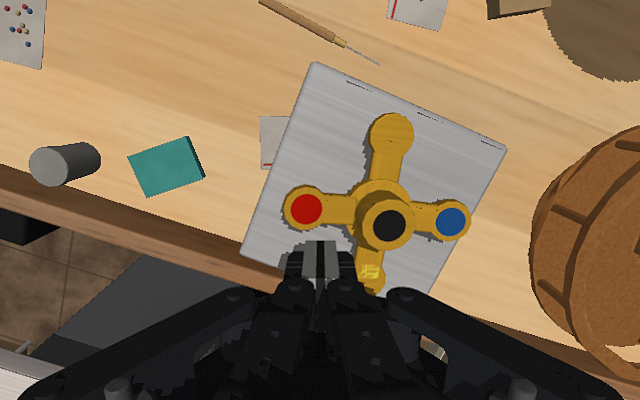

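View pics/side1.png

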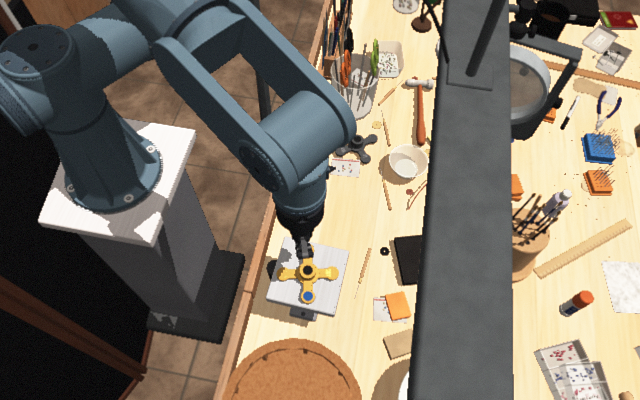

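The wrist view has the red dot at (306,209) and blue at (450,221), which agrees with the fixed cameras. I'll turn the fingers about a quarter turn so their wide linkage clears the collar. First I'll check joint 6.

```bash
python3 - <<'E'
from h import *
print(ctrl.get_obs()["q"])
E
python3 -m pendant '[[[0,0,0,0,0,0,0.12],[0,0,0,0,0,0,0.24],[0,0,0,0,0,0,0.36],[0,0,0,0,0,0,0.48],[0,0,0,0,0,0,0.6]]]'
python3 - <<'E'
from h import *
print(ctrl.get_obs()["q"])
E
```

```text
[-5.70491839e-01  1.30653174e-01  1.76758646e+00 -7.96632190e-05
  1.24126189e+00  6.60751451e-01]
time_s: 2.62
eef_pos: [0.4989, -0.1799, 0.3556]
eef_rot: [0.0, 0.991, -0.133, 0.001]
wrist_force: [-0.3, 0.3, -0.6]
opening: 0.005
grasp_force: 0.0
[-5.70084805e-01  1.31189570e-01  1.76768603e+00 -2.19842013e-05
  1.24118894e+00  1.26673271e+00]
```

```bash
python3 -m pendant '[[[0,0,0,0,0,0,0.12],[0,0,0,0,0,0,0.24],[0,0,0,0,0,0,0.36],[0,0,0,0,0,0,0.48],[0,0,0,0,0,0,0.6]]]'
python3 -m pendant '[[[0,0,0,0,0,0,0.12],[0,0,0,0,0,0,0.24],[0,0,0,0,0,0,0.36],[0,0,0,0,0,0,0.5],[0,0,0,0,0,0,0.5]]]'
python3 - <<'E'
from h import *
o=ctrl.get_obs(); q=o["eef_rot"]; M=R.from_quat([q[1],q[2],q[3],q[0]]).as_matrix()
print(o["q"][5],M.round(3).tolist(),o["eef_pos"],o["wrist_force"])
for t in ([.5055,-.167,.32],[.5245,-.256,.32]): print((M.T@(np.array(t)-o["eef_pos"])*1000).round(1))
E
```

```text
time_s: 3.03
eef_pos: [0.4989, -0.1799, 0.3556]
eef_rot: [0.0, 0.908, -0.42, 0.001]
wrist_force: [0.5, 0.5, -0.3]
opening: 0.002
grasp_force: 0.0
time_s: 3.45
eef_pos: [0.4989, -0.1798, 0.3555]
eef_rot: [-0.0, 0.776, -0.631, 0.001]
wrist_force: [-0.1, 0.0, 1.7]
opening: -0.001
grasp_force: 0.0
2.3654710098582017 [[0.205, -0.979, 0.001], [-0.979, -0.205, -0.001], [0.001, -0.001, -1.0]] [ 0.49888459 -0.17981502  0.35551959] [-0.09630837  0.00450415  1.67111275]
[-11.2  -9.1  35.5]
[79.8 -9.4 35.6]
```

```bash
python3 -m pendant '[[[0,-11,-9,0,0,0,0],[0,-11,-9,10,0,0,0],[0,-11,-9,20,0,0,0],[0,-11,-9,30,0,0,0],[0,-11,-9,33,0,0,0]]]'
python3 -m pendant '[[[0,0,0,1,0,0,0],[0,0,0,2,0,0,0],[0,0,0,3,0,0,0],[0,0,0,4,0,0,0],[0,0,0,4,0,0,0]]]'
python3 -c '
from h import *
cv2.imwrite("pics/w2.png",ctrl.camera("wrist")[:,:,::-1])'
```

```text
time_s: 3.87
eef_pos: [0.5046, -0.1667, 0.319]
eef_rot: [0.0, 0.778, -0.628, -0.002]
wrist_force: [-0.1, -0.1, -0.8]
opening: 0.0
grasp_force: 0.0
time_s: 4.28
eef_pos: [0.5056, -0.1669, 0.3178]
eef_rot: [-0.0, 0.778, -0.628, 0.0]
wrist_force: [0.2, 0.8, -0.8]
opening: -0.001
grasp_force: 0.0
```

View pics/w2.png

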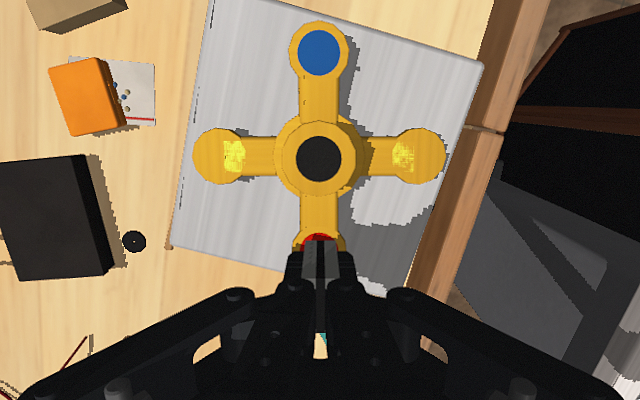

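The fingertips sit centred over the red dot at (318,240), just above the ear, and the blue dot is straight ahead at (318,52). I'll press in small steps.

```bash
python3 -m pendant '[[[0,0,0,2,0,0,0],[0,0,0,4,0,0,0],[0,0,0,6,0,0,0],[0,0,0,8,0,0,0],[0,0,0,8,0,0,0]]]'
python3 -m pendant '[[[0,0,0,1,0,0,0],[0,0,0,2,0,0,0],[0,0,0,2,0,0,0]]]'
```

```text
time_s: 4.75
eef_pos: [0.5054, -0.1667, 0.3091]
eef_rot: [0.0, 0.778, -0.628, -0.0]
wrist_force: [-0.3, -1.1, 0.3]
opening: -0.001
grasp_force: 0.0
time_s: 5.0
eef_pos: [0.5055, -0.1667, 0.3075]
eef_rot: [0.0, 0.778, -0.628, -0.0]
wrist_force: [0.7, -0.2, -0.5]
opening: 0.0
grasp_force: 0.0
```

```bash
python3 -m pendant '[[[0,0,0,0.5,0,0,0],[0,0,0,1,0,0,0],[0,0,0,1,0,0,0]]]'
python3 -m pendant '[[[0,0,0,0.5,0,0,0],[0,0,0,1,0,0,0],[0,0,0,1,0,0,0]]]'
python3 - <<'E'
from h import *
for c in ("side","wrist"): cv2.imwrite(f"pics/{c}3.png",ctrl.camera(c)[:,:,::-1])
h=cv2.cvtColor(cv2.imread("pics/wrist3.png"),cv2.COLOR_BGR2HSV)
H,S,V=[h[:,:,i].astype(int) for i in range(3)]
m=(H>95)&(H<130)&(S>120)&(V>50)
k,l,st,ce=cv2.connectedComponentsWithStats(m.astype(np.uint8))
for i in range(1,k):
    if st[i,4]>60: print(st[i],ce[i].round(1),at("wrist",ce[i],.133).round(4),at("wrist",ce[i],.143).round(4))
E
```

```text
time_s: 5.25
eef_pos: [0.5056, -0.1668, 0.3066]
eef_rot: [-0.0, 0.778, -0.628, -0.0]
wrist_force: [-0.2, 0.5, 0.9]
opening: 0.001
grasp_force: 0.0
time_s: 5.5
eef_pos: [0.5056, -0.1667, 0.3061]
eef_rot: [-0.0, 0.778, -0.628, 0.0]
wrist_force: [-2.0, 0.9, 4.3]
opening: 0.001
grasp_force: 2.1
[ 294   29   49   53 1991] [318.   54.9] [ 0.5228 -0.2512  0.133 ] [ 0.5225 -0.25    0.143 ]
```

```bash
python3 -m pendant '[[[0,0,0,0.5,0,0,0],[0,0,0,0.5,0,0,0],[0,0,0,0.5,0,0,0],[0,0,0,0.5,0,0,0],[0,0,0,0.5,0,0,0]]]'
python3 -m pendant '[[[0,0,0,0,0,0,0],[0,0,0,0,0,0,0]]]'
python3 - <<'E'
from h import *
w=ctrl.camera("wrist"); s=ctrl.camera("side")
cv2.imwrite("pics/w4.png",w[:,:,::-1]); cv2.imwrite("pics/s4.png",s[:,:,::-1])
a=cv2.imread("pics/side0.png")[225:330,250:360]; b=s[225:330,250:360,::-1]
cv2.imwrite("pics/cmp4.png",cv2.resize(np.hstack([a,b]),(800,382)))
E
```

```text
time_s: 6.02
eef_pos: [0.5057, -0.1667, 0.306]
eef_rot: [-0.0, 0.778, -0.628, 0.0]
wrist_force: [-2.5, 2.2, 8.4]
opening: -0.003
grasp_force: 4.1
time_s: 6.18
eef_pos: [0.5057, -0.1667, 0.306]
eef_rot: [-0.0, 0.778, -0.628, 0.0]
wrist_force: [-2.8, 2.1, 7.9]
opening: -0.0
grasp_force: 4.1
```

View pics/cmp4.png

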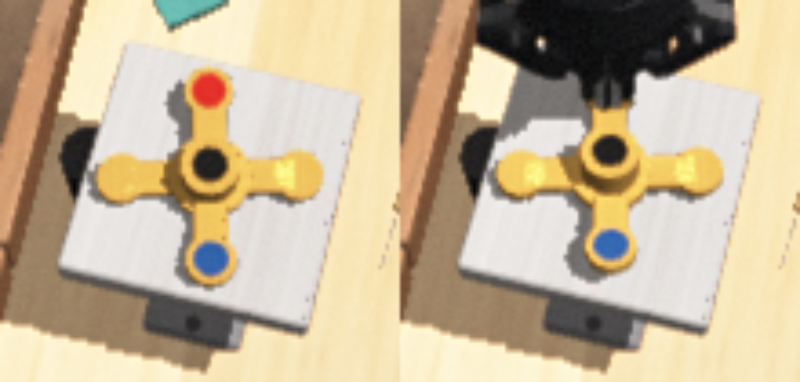

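The flange has tipped: the blue ear is now up with a shadow beneath it, at crop (610,243). The red ear was held at about 8 N for over 0.5 s. Now I'll release, move over and press blue.

```bash
python3 -m pendant '[[[0,0,0,-3,0,0,0],[0,0,0,-10,0,0,0],[0,0,0,-25,0,0,0],[0,0,0,-42,0,0,0],[0,0,0,-42,0,0,0]]]'
python3 -m pendant '[[[0,30,0,0,0,0,0],[0,60,0,0,0,0,0],[0,88,0,0,0,0,0],[0,88,0,0,0,0,0],[0,88,0,5,0,0,0]]]'
python3 - <<'E'
from h import *
o=ctrl.get_obs(); q=o["eef_rot"]; M=R.from_quat([q[1],q[2],q[3],q[0]]).as_matrix()
print(o["q"][5],o["eef_pos"],o["wrist_force"])
s=ctrl.camera("side"); cv2.imwrite("pics/s5.png",s[:,:,::-1])
h=cv2.cvtColor(s[:,:,::-1].copy(),cv2.COLOR_BGR2HSV)
H,S,V=[h[:,:,i].astype(int) for i in range(3)]
for n,m,z in (("red",((H<6)|(H>172))&(S>130)&(V>60),.133),("blue",(H>95)&(H<130)&(S>120)&(V>50),.143)):
    k,l,st,ce=cv2.connectedComponentsWithStats(m.astype(np.uint8))
    for i in range(1,k):
        if st[i,4]>8 and 200<ce[i][1]<330: print(n,st[i],ce[i].round(1),at("side",ce[i],z).round(4))
for t in ([.5245,-.255,.3175],): print((M.T@(np.array(t)-o["eef_pos"])*1000).round(1))
E
```

```text
time_s: 6.7
eef_pos: [0.5066, -0.1674, 0.3507]
eef_rot: [-0.0, 0.778, -0.628, 0.003]
wrist_force: [0.4, -0.2, 1.0]
opening: 0.002
grasp_force: 0.0
time_s: 7.12
eef_pos: [0.5242, -0.2542, 0.3423]
eef_rot: [-0.0, 0.777, -0.629, 0.001]
wrist_force: [-1.1, -0.6, -0.5]
opening: 0.003
grasp_force: 0.0
2.276973743911755 [ 0.52419748 -0.25421093  0.34225068] [-1.05244905 -0.61134488 -0.53132513]
[ 0.8 -0.1 24.8]
```

```bash
python3 -m pendant '[[[0,1,0,10,0,0,0],[0,1,0,20,0,0,0],[0,1,0,23,0,0,0],[0,1,0,24,0,0,0],[0,1,0,24,0,0,0]]]'
python3 -m pendant '[[[0,0,0,2,0,0,0],[0,0,0,4,0,0,0],[0,0,0,6,0,0,0],[0,0,0,8,0,0,0],[0,0,0,8,0,0,0]]]'
python3 -m pendant '[[[0,0,0,1,0,0,0],[0,0,0,2,0,0,0],[0,0,0,3,0,0,0],[0,0,0,3,0,0,0]]]'
```

```text
time_s: 7.58
eef_pos: [0.5241, -0.2531, 0.3174]
eef_rot: [0.0, 0.778, -0.628, -0.001]
wrist_force: [-1.0, 0.4, 0.3]
opening: 0.002
grasp_force: 0.0
time_s: 8.0
eef_pos: [0.5241, -0.2537, 0.3098]
eef_rot: [0.0, 0.778, -0.628, -0.0]
wrist_force: [-0.0, 0.0, -0.0]
opening: -0.0
grasp_force: 0.0
time_s: 8.33
eef_pos: [0.5242, -0.2538, 0.307]
eef_rot: [0.0, 0.778, -0.628, -0.0]
wrist_force: [0.5, 0.1, 0.5]
opening: 0.005
grasp_force: 0.0
```

```bash
python3 -m pendant '[[[0,0,0,0.5,0,0,0],[0,0,0,1,0,0,0],[0,0,0,1.3,0,0,0],[0,0,0,1.3,0,0,0]]]'
python3 -m pendant '[[[0,0,0,0.3,0,0,0],[0,0,0,0.6,0,0,0],[0,0,0,0.6,0,0,0]]]'
```

```text
time_s: 8.67
eef_pos: [0.5243, -0.2539, 0.3062]
eef_rot: [0.0, 0.778, -0.629, 0.0]
wrist_force: [-0.3, 0.5, 1.9]
opening: -0.001
grasp_force: 1.2
time_s: 8.92
eef_pos: [0.5244, -0.2539, 0.306]
eef_rot: [0.0, 0.778, -0.628, 0.0]
wrist_force: [-2.5, 1.1, 6.0]
opening: 0.001
grasp_force: 3.0
```

Blue is in firm contact with the plate at 6 N. I'll hold, lift and check that it tipped.

```bash
python3 -m pendant '[[[0,0,0,0.2,0,0,0],[0,0,0,0.2,0,0,0],[0,0,0,0.2,0,0,0],[0,0,0,0.2,0,0,0],[0,0,0,0.2,0,0,0]]]'
python3 -m pendant '[[[0,0,0,0,0,0,0],[0,0,0,0,0,0,0]]]'
python3 -m pendant '[[[0,0,0,-3,0,0,0],[0,0,0,-10,0,0,0],[0,0,0,-25,0,0,0],[0,0,0,-42,0,0,0],[0,0,0,-42,0,0,0]]]'
python3 -m pendant '[[[0,-30,0,0,0,0,0],[0,-60,0,0,0,0,0],[0,-88,0,0,0,0,0],[0,-88,0,0,0,0,0],[0,-88,0,5,0,0,0]]]'
python3 - <<'E'
from h import *
o=ctrl.get_obs(); q=o["eef_rot"]; M=R.from_quat([q[1],q[2],q[3],q[0]]).as_matrix()
print(o["eef_pos"],o["wrist_force"])
print((M.T@(np.array([.5055,-.167,.3175])-o["eef_pos"])*1000).round(1))
s=ctrl.camera("side")[:,:,::-1]
cv2.imwrite("pics/cmp6.png",cv2.resize(np.hstack([cv2.imread("pics/side0.png")[225:330,250:360],s[225:330,250:360]]),(800,382)))
E
```

```text
time_s: 9.33
eef_pos: [0.5243, -0.2539, 0.306]
eef_rot: [0.0, 0.778, -0.628, 0.0]
wrist_force: [-2.3, 0.8, 6.6]
opening: -0.001
grasp_force: 3.4
time_s: 9.5
eef_pos: [0.5244, -0.2539, 0.306]
eef_rot: [0.0, 0.778, -0.628, 0.0]
wrist_force: [-2.4, 2.0, 5.8]
opening: 0.005
grasp_force: 3.4
time_s: 9.92
eef_pos: [0.5252, -0.2544, 0.3508]
eef_rot: [-0.0, 0.778, -0.628, 0.003]
wrist_force: [0.9, -0.1, 1.2]
opening: -0.002
grasp_force: 0.0
time_s: 10.33
eef_pos: [0.5059, -0.1667, 0.3425]
eef_rot: [-0.0, 0.779, -0.628, 0.001]
wrist_force: [-0.0, -0.4, 1.1]
opening: -0.004
grasp_force: 0.0
[ 0.50590374 -0.16669316  0.34254683] [-0.00600597 -0.37897424  1.06558374]
[ 0.2  0.5 25. ]
```

View pics/cmp6.png

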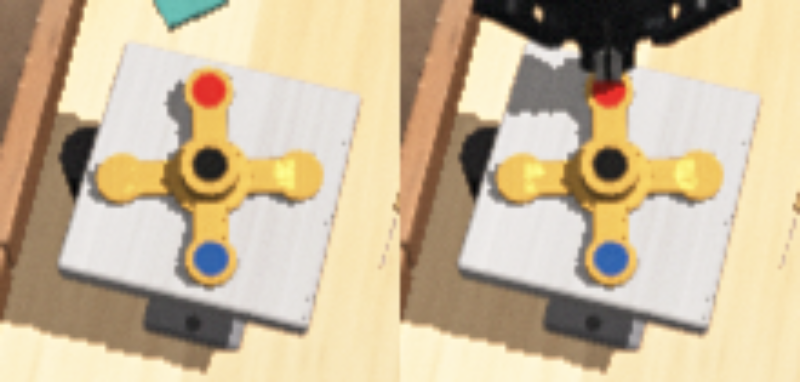

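The flange is back to its starting lie: blue down at crop (610,258), red up, and not shifted. Now the final press on red.

```bash
python3 -m pendant '[[[0,0,0,10,0,0,0],[0,0,0,20,0,0,0],[0,0,0,23,0,0,0],[0,0,0,24,0,0,0],[0,0,0,24,0,0,0]]]'
python3 -m pendant '[[[0,0,0,2,0,0,0],[0,0,0,4,0,0,0],[0,0,0,6,0,0,0],[0,0,0,8,0,0,0],[0,0,0,8,0,0,0]]]'
python3 -m pendant '[[[0,0,0,1,0,0,0],[0,0,0,2,0,0,0],[0,0,0,3,0,0,0],[0,0,0,3,0,0,0]]]'
python3 -m pendant '[[[0,0,0,0.5,0,0,0],[0,0,0,1,0,0,0],[0,0,0,1.4,0,0,0],[0,0,0,1.4,0,0,0]]]'
```

```text
time_s: 10.8
eef_pos: [0.5056, -0.1682, 0.3172]
eef_rot: [0.0, 0.778, -0.629, -0.001]
wrist_force: [0.4, 0.8, -0.6]
opening: -0.004
grasp_force: 0.0
time_s: 11.22
eef_pos: [0.5057, -0.1676, 0.3097]
eef_rot: [0.0, 0.778, -0.628, -0.0]
wrist_force: [0.1, 0.4, 0.3]
opening: 0.001
grasp_force: 0.0
time_s: 11.55
eef_pos: [0.5057, -0.1677, 0.3069]
eef_rot: [0.0, 0.778, -0.628, -0.0]
wrist_force: [0.4, -0.3, 0.2]
opening: -0.001
grasp_force: 0.0
time_s: 11.88
eef_pos: [0.5059, -0.1677, 0.3061]
eef_rot: [-0.0, 0.778, -0.628, 0.0]
wrist_force: [-1.5, 1.6, 3.8]
opening: 0.001
grasp_force: 2.1
```

```bash
python3 -m pendant '[[[0,0,0,0.4,0,0,0],[0,0,0,0.4,0,0,0],[0,0,0,0.4,0,0,0],[0,0,0,0.4,0,0,0],[0,0,0,0.4,0,0,0]]]'
python3 -m pendant '[[[0,0,0,0,0,0,0],[0,0,0,0,0,0,0]]]'
python3 -m pendant '[[[0,0,0,-3,0,0,0],[0,0,0,-10,0,0,0],[0,0,0,-25,0,0,0],[0,0,0,-45,0,0,0],[0,0,0,-60,0,0,0]]]'
python3 -m pendant '[[[0,-30,0,-10,0,0,0],[0,-55,0,-20,0,0,0],[0,-55,0,-20,0,0,0],[0,-55,0,-20,0,0,0],[0,-55,0,-20,0,0,0]]]'
python3 - <<'E'
from h import *
s=ctrl.camera("side")[:,:,::-1]
cv2.imwrite("pics/cmp7.png",cv2.resize(np.hstack([cv2.imread("pics/side0.png")[225:330,250:360],s[225:330,250:360]]),(800,382)))
E
```

```text
time_s: 12.3
eef_pos: [0.5059, -0.1677, 0.306]
eef_rot: [-0.0, 0.778, -0.628, 0.0]
wrist_force: [-2.1, 1.8, 6.9]
opening: -0.0
grasp_force: 3.5
time_s: 12.47
eef_pos: [0.5059, -0.1677, 0.306]
eef_rot: [-0.0, 0.778, -0.628, 0.0]
wrist_force: [-2.3, 1.4, 7.6]
opening: -0.003
grasp_force: 3.5
time_s: 12.88
eef_pos: [0.5059, -0.1678, 0.3667]
eef_rot: [-0.0, 0.778, -0.629, 0.0]
wrist_force: [0.9, -0.1, 0.1]
opening: 0.002
grasp_force: 0.0
time_s: 13.3
eef_pos: [0.4943, -0.1142, 0.3854]
eef_rot: [0.0, 0.778, -0.628, 0.0]
wrist_force: [0.2, -1.6, 0.7]
opening: -0.005
grasp_force: 0.0
```

View pics/cmp7.png

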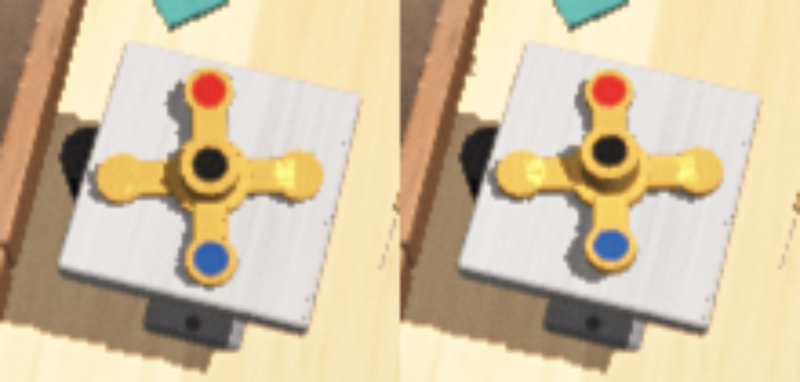

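The red ear at crop (608,90) is down on the plate. The blue ear at (610,243) is up, and the flange is in place with the robot clear of it.

```bash
python3 -c 'from bench import ctrl; print(ctrl.hand_in())'
```

```text
the job is handed in; nothing more can be done
None
```

The red, blue and red ears were pressed to the plate in that order, each held about half a second at 6–8 N; the flange now rests on its red ear, in place, with the robot clear, and the job is handed in at about 13 s.

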